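# Turn the wafer over and index the probe to the third stop

## Robot

A 6-joint arm with a two-finger parallel gripper is mounted at the origin on a cart in front of the work surface, level with it; the furniture and walls round the work are solid. World frame = base frame: x ahead of the robot, y to its left, z up, the work surface at z = 0. Lengths are in m, angles in rad, forces in N, time in s.
With the tool pointing down it reaches from about 0.425 to 0.95 m from the base axis. Payload 3.5 kg.
Tool frame: the origin (TCP) lies between the finger pads, 19 mm behind the fingertips; this is the grasp point; z points along the fingers, y is the line along which they close (so a half turn about z gives the same grasp; the last joint's range is limited). The gripper opens to 85 mm and grips with 20 to 120 N. Pads are 22 mm wide; open, the fingers measure 114 mm over their backs; the gripper's body (76 mm by 85 mm) begins 54 mm behind the grasp point. The pads swing forward as they close: fully open they stand 13 mm farther back than shut.
Start: joints at [-1.421, 0.286, 1.577, -0, 1.279, -0.15], TCP at [0.199, -0.645, 0.25] pointing down, gripper open.
Joint ranges: [-2.77, 2.77], [-0.9, 2.22], [0.21, 2.48], [-1.53, 4.67], [0.24, 2.81], [-2.84, 2.84]. Speed limits (rad/s): [2.79, 2.79, 3.14, 3.14, 3.14, 3.14].

## Interface

Orientations are given as [roll, pitch, yaw] about the fixed x, y, z axes, in that order (R = Rz(yaw) Ry(pitch) Rx(roll)).
In Python, from station import telemetry, viewer, workorder gives the robot as it stands.
- The arm moves only by the shell command python3 -m jog 'ROWS' [OPENING]. ROWS is JSON, a list of rows, each a list of 4 numbers: the shift along the tool's x, y, z in cm, then the turn about the tool's z in rad. A call has 1 to 8 rows; each row shifts and turns the commanded pose from where the row before left it, along the tool's axes as they then stand; what a row does not reach is not made up. A row lasts 1/8 s, in which the tool goes at most 62.5 mm and 10.7 degrees, less where a joint would pass 70% of its speed; a pose out of reach is approached as far as the arm can. A call with a gripper value outside its range is refused whole. OPENING is the closure, from 0 (fully open) to 1 (shut), set as the call begins (- or left out, the last holds). The fingers move at their own pace and stop on an object; the grip force is fixed at half the most. Time passes only in rows, so rows that do not move let the fingers close. It gives the time, the measured TCP pose, the force, the opening and the grip force at its end, in the units of the state.
- telemetry.observe(): the state, without advancing time (a new reading comes with each control period).
- viewer.get_image(name): name is "side" or "top"; returns the picture (384x512x3 uint8, red, green, blue); there is no depth.
- viewer.get_calibration(name): a dict with "fx", "fy", "cx", "cy" (pixels), "distortion" ([k1, k2, p1, p2, k3] as OpenCV has them; the pictures are not rectified), "view" (4x4, takes a point from world to camera coordinates). Camera axes: x right, y down, z forward; pixel columns grow to the right and rows downward; lengths in m; the calibration is good to about 2 mm. A picture is of the moment at which its call begins. get_calibration takes no time and is no camera call.
- workorder.finish_job(): hands the job in; it is judged then, once.
The state is a dict: "t": time; "q": joint angles; "qvel": joint speeds; "joint_torque": joint torques, N m; "ee_pos": TCP position; "tcp_rot": TCP orientation; "ft_force": force on the tool from outside, world axes, zero at the start; "torque": the same for the moment, N m; "finger_gap": opening from 0.0 (shut) to 1.0 (fully open); "finger_force": force on a finger pad.
Only numpy, scipy, OpenCV 4.12 (cv2) and the standard library are available. Lean on these libraries where they do the work, as an engineer would, in place of code of your own. Each camera call takes 0.05 s, during which the arm holds its last target. There are 200 camera calls.

## Task

Take the black handle of the blue flip frame and swing the frame right over onto its other rest posts, laying it down gently without letting it fall, so that the wafer shows its gold face; then let go of it. Then grip the black index knob, turn it clockwise from its red home dot, feeling the clicks, to the third stop and no further, so that the probe arm stands over the wafer, and finish while still holding the knob there, not letting go. Leave the brown vial, the loupe and the black tub alone.

Things in the scene. Friction and masses are not known exactly. Their poses are not given: they have to be found in the camera images.
- rig: Fixed wafer indexing rig: aluminium deck 130 (x) x 340 (y) x 12 mm, y = -215 to +125 mm from its origin on the bench under the middle of the frame's hinge shaft. x runs along the shaft, away from the robot (yaw within 0.25 rad), y left, z up. The knob's upright axis is at y = -170 mm, on a grey boss of radius 37 mm with its top 24 mm above the bench.
- flip (a joint): Angle of the blue fork-shaped flip frame (rad): 0 = on the left posts (rig +y), dark wafer face up; 1.57 upright; 3.14 = on the right posts (rig -y), gold face up. Swings freely, falls to either side (about 0.17 kg, 1.2 N at the handle). 90 mm wide along rig x, reaching 96 mm from the hinge, 8 mm thick, lies 48 mm above the bench.
- handle (a point): The frame's black round handle, 10 mm in diameter, 48 mm long, sticking out of its near side towards the robot, parallel to rig x; this point is its middle, rig x = -84 mm, 75 mm from the hinge axis. At either rest it is 48 mm above the bench with clear space below. Fixed to the frame; it can turn between lightly gripping (20 N) finger pads as the frame swings.
- flip_hinge (a point): Point in empty space on the hinge axis, level with the handle's middle (rig x = -84 mm, y = 0, z = 48 mm). The handle moves round it on an upright half circle of radius 75 mm, square to rig x, from left (+y) over the top to right (-y).
- knob (a joint): Angle of the index knob (rad), growing clockwise seen from above: 0 = home (white pointer at the red dot); click stops every 0.4 rad, at the white dots: 0.4, 0.8, 1.2 (the third), 1.6, 2.0. A click takes about 0.1 N m, then the knob is drawn into the stop. The knob swings the small probe arm by the same angle.
- knob_bar: The index knob with its upright black grip bar, 44 long (x), 14 mm wide (y), foot 32, top 69 mm above the bench, on a skirt of radius 25 mm. Origin on the knob's axis 55 mm above the bench, the height to grip. Its x points along the bar to the white pointer, z up; at home x is rig -x turned 0.6 rad anticlockwise from above. One grip across the width takes it to the third stop.
- vial_4: Brown glass vial with black cap, 32 mm across, 71 mm tall, loose; origin under its middle. Not to be moved.
- loupe: Black loupe, 33 mm across, 32 mm tall, loose; origin under its middle. Not to be moved.
- objective_tub_1: Black screw-capped objective tub, 37 mm across, 42 mm tall, loose; origin under its middle. Not to be moved.

How it is judged:
On the way, in this order (a step that is already met when the one before it is completed fails the run):
1. the frame lies flipped on its right posts, gold face up, let go, with the knob still at home (value of joint flip above 3.02 rad and contact force between the fingers and rig below 0.3 N and value of joint knob below 0.2 rad), for 0.2 s.
2. the gripped knob passes the first stop (value of joint knob above 0.35 rad and contact force between the fingers and knob_bar above 2 N).
3. the gripped knob is at the third stop (value of joint knob between 1.08 and 1.32 rad and contact force between the fingers and knob_bar above 2 N), for 0.3 s.
At the end, for the whole second after the job is handed in: The frame lies flipped (hinge above 3.02 rad), the knob stands still at the third stop (1.2 rad, within 0.12) and the fingers are still gripping it (more than 2 N, TCP within 35 mm of the grip point) (all of step 3 and value of joint flip above 3.02 rad and velocity of joint knob between -0.1 and 0.1 rad/s and distance between the grasp point and knob_bar below 0.035 m); the arm keeps its last pose, push and grip.
It fails at once if the frame falls or is slammed (faster than 5 rad/s) (velocity of joint flip above 5 rad/s or velocity of joint flip below -5 rad/s).
It fails at once if the knob is turned past the third stop (value of joint knob above 1.42 rad).
It fails at once if the vial, loupe or tub is moved more than 20 mm (distance of any of vial_4, loupe, objective_tub_1 from where it was at the start of the episode above 0.02 m).
It also fails if it takes over 61 s, if anything falls off the work surface, if the arm or the gripper's body presses on something with over 40 N, if the wrist force passes 120 N, or if a joint passes its speed limit or range.

## Working session

There is one attempt and no reset: what is moved stays moved. The work goes in short steps, Python scripts to look and compute and a shell command to move; the robot and the scene stay as the last step left them, time stands still between calls to the robot, and variables do not carry over. Pictures are saved under pics/ and viewed, at most 10 in all, crops included, and the job is handed in when it is done.

```bash
mkdir -p pics; python3 - <<'E'
from station import telemetry, viewer
import cv2
for n in("side","top"):
    cv2.imwrite(f"pics/{n}0.png",viewer.get_image(n)[:,:,::-1]); c=viewer.get_calibration(n); print(n,{k:(v if k!='view' else [[round(float(a),3) for a in r] for r in v]) for k,v in c.items()})
s=telemetry.observe();print(s)
E
```

```text
side {'fx': 480.8813101888284, 'fy': 480.8813101888284, 'cx': 256.10746506840803, 'cy': 191.687894392247, 'distortion': array([-0.04030459,  0.        ,  0.        ,  0.        ,  0.        ]), 'view': [[0.873, 0.488, 0.003, -0.459], [0.325, -0.576, -0.75, -0.118], [-0.364, 0.656, -0.661, 1.76], [0.0, 0.0, 0.0, 1.0]]}
top {'fx': 444.0378435351793, 'fy': 444.0378435351793, 'cx': 259.3158732266901, 'cy': 188.33003726249177, 'distortion': array([-0.08230332,  0.        ,  0.        ,  0.        ,  0.        ]), 'view': [[0.012, -1.0, -0.003, 0.006], [-0.999, -0.012, -0.046, 0.513], [0.046, 0.004, -0.999, 1.693], [0.0, 0.0, 0.0, 1.0]]}
{'t': 0.1, 'q': array([-1.42100373e+00,  2.87110272e-01,  1.57801896e+00, -3.43394051e-05,
        1.27857502e+00, -1.50024831e-01]), 'qvel': array([-5.65923942e-04, -1.21754159e-03, -1.75690465e-03, -5.35067490e-05,
       -7.42172625e-04, -1.19629697e-03]), 'joint_torque': array([ 4.84019492e-04, -4.07298696e+01, -2.93698043e+01, -1.70020699e-04,
        3.34567791e-03, -1.27656170e-05]), 'ee_pos': array([ 0.19928119, -0.64434271,  0.24876961]), 'tcp_rot': array([-3.13949986e+00, -2.83111195e-04,  2.99827057e-01]), 'ft_force': array([ 0.11616209, -0.56766396,  0.44820599]), 'torque': array([ 0.05159911, -0.0315353 ,  0.01722963]), 'finger_force': 0.0, 'finger_gap': 0.9993426210773708}
```

View pics/side0.png

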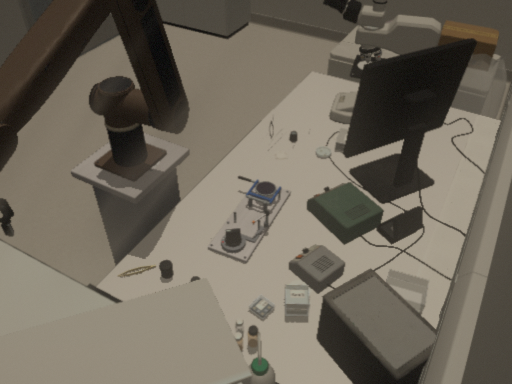

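View pics/top0.png

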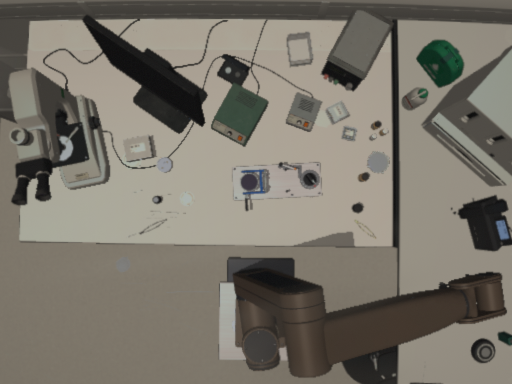

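The rig is at about (277,181) in the top picture, with the frame at (252,182), the handle at (249,204) and the knob at (310,179). I'll zoom in on it.

```bash
python3 - <<'E'
import cv2, numpy as np
a=cv2.imread("pics/top0.png")[150:220,225:335]; b=cv2.imread("pics/side0.png")[165:265,200:300]
a=cv2.resize(a,None,fx=7,fy=7,interpolation=cv2.INTER_CUBIC); b=cv2.resize(b,None,fx=6,fy=6,interpolation=cv2.INTER_CUBIC)
cv2.imwrite("pics/topz.png",np.clip(a*1.3,0,255));cv2.imwrite("pics/sidez.png",np.clip(b*1.5,0,255))
E
```

```text
[ WARN:0@0.061] global loadsave.cpp:1063 imwrite_ Unsupported depth image for selected encoder is fallbacked to CV_8U.
```

View pics/topz.png

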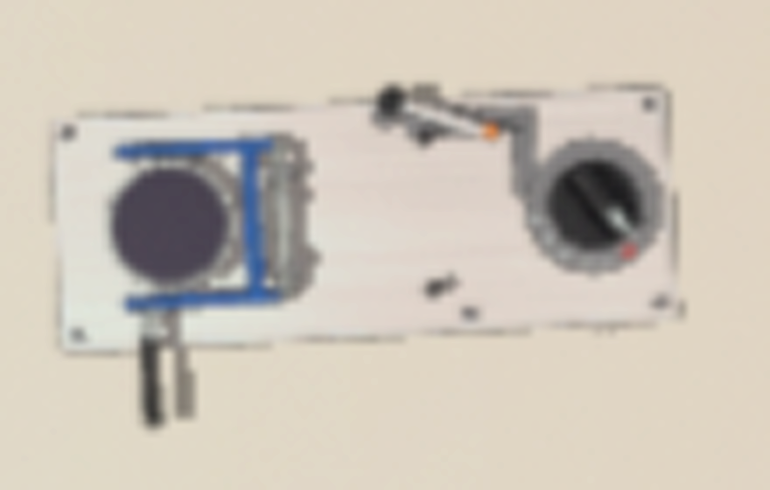

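View pics/sidez.png

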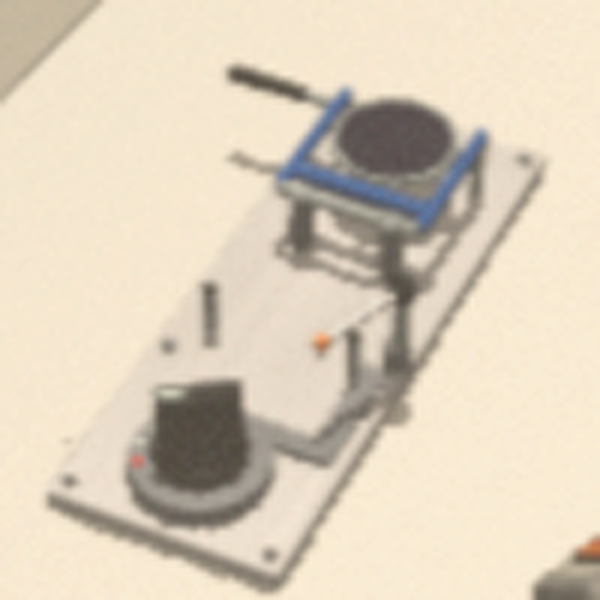

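```bash
cat > h.py <<'E'
import numpy as np, cv2
from station import telemetry, viewer
def proj(n,P):
    c=viewer.get_calibration(n);V=np.array(c['view']);K=np.array([[c['fx'],0,c['cx']],[0,c['fy'],c['cy']],[0,0,1]])
    return cv2.projectPoints(np.asarray(P,float).reshape(-1,1,3),cv2.Rodrigues(V[:3,:3])[0],V[:3,3],K,np.array(c['distortion']))[0].reshape(-1,2)
def rig(p,P):
    P=np.asarray(P,float);c,s=np.cos(p[2]),np.sin(p[2])
    return P@np.array([[c,-s,0],[s,c,0],[0,0,1]]).T+[p[0],p[1],0]
E
python3 - <<'E'
from h import *
from scipy.optimize import least_squares
T=[((57,118),(.065,.125,.012)),((665,87),(.065,-.215,.012)),((678,322),(-.065,-.215,.012)),((65,352),(-.065,.125,.012)),((148,340),(-.06,.075,.048)),((153,425),(-.108,.075,.048)),((595,205),(0,-.17,.024))]
S=[((50,497),(-.065,-.215,.012)),((280,578),(.065,-.215,.012)),((545,162),(.065,.125,.012)),((230,72),(-.108,.075,.05)),((305,94),(-.06,.075,.05)),((322,342),None)]
S=S[:-1]
tu=np.array([u for u,_ in T])/7.+[225-.43,150-.43]; su=np.array([u for u,_ in S])/6.+[200-.42,165-.42]
tp=[p for _,p in T];sp=[p for _,p in S]
f=lambda p:np.r_[(proj("top",rig(p,tp))-tu).ravel(),(proj("side",rig(p,sp))-su).ravel()]
r=least_squares(f,[.55,0,0],loss='soft_l1');print(r.x);print(np.round(r.fun.reshape(-1,2),1))
g=lambda p:f(p)[:14]
print(least_squares(g,r.x).x, least_squares(lambda p:f(p)[14:],r.x).x)
p=r.x
for n,q in dict(handle=(-.084,.075,.048),hinge=(-.084,0,.048),knob=(0,-.17,.055)).items(): print(n,rig(p,[q])[0].round(4))
# bar direction check
print("pointer px top",(proj("top",rig(p,[(0,-.17,.069),(-.022*np.cos(.6),-.17-.022*np.sin(.6),.069)]))-[225-.43,150-.43])*7)
E
```

```text
[ 0.53814767 -0.01045891  0.06673512]
[[-0.9  0.3]
 [ 0.4 -0.1]
 [ 0.6  0. ]
 [-0.3  0.6]
 [ 0.5  0.1]
 [ 0.5  0.7]
 [ 0.1  0.3]
 [-0.6 -0.6]
 [ 0.4  0.4]
 [ 0.9 -0.6]
 [ 0.5  0.1]
 [ 0.9  0.4]]
[ 0.53930599 -0.01008742  0.06088055] [ 0.53673419 -0.01100527  0.07427741]
handle [0.4493 0.0588 0.048 ]
hinge [ 0.4543 -0.0161  0.048 ]
knob [ 0.5495 -0.1801  0.055 ]
pointer px top [[604.95992885 201.32177104]
 [630.32975506 234.1253647 ]]
```

```bash
python3 -m jog '[[0,0,0,0.117],[0,0,0,0.116],[3.6,-3.6,0,0],[4,-4,0,0],[4,-4,0,0],[4,-4,0,0],[4,-4,0,0],[4,-4,0,0]]' 0.4
cat >> h.py <<'E'
def to(t,yaw=None):
    s=telemetry.observe();e=s['ee_pos'];y=s['tcp_rot'][2];d=np.array(t)-e
    print('ee',e.round(4),'rot',s['tcp_rot'].round(3),'t',s['t'],'q6',s['q'][5].round(2))
    y=yaw if yaw is not None else y
    c,n=np.cos(y),np.sin(y);print('tool cm at yaw',round(y,3),(100*np.array([d[0]*c+d[1]*n,d[0]*n-d[1]*c,-d[2]])).round(2),'turn',round(s['tcp_rot'][2]-y,3))
E
python3 -c "
from h import *
to((.4493,.0588,.13),.067)"
```

```text
t: 1.1
ee_pos: [0.4199, -0.3919, 0.2496]
tcp_rot: [-3.141, 0.0, 0.067]
ft_force: [1.0, -0.9, 0.1]
finger_gap: 0.599
finger_force: 0.0
ee [ 0.4199 -0.3919  0.2496] rot [-3.141  0.     0.067] t 1.1 q6 0.58
tool cm at yaw 0.067 [  5.95 -44.77  11.96] turn -0.0
```

```bash
python3 -m jog '[[1.0,-5.8,0,0],[1,-5.8,0,0],[1,-5.8,0,0],[1,-5.8,0,0],[1,-5.8,1,0],[1,-5.8,2,0],[0,-5,3,0],[0,-4,3,0]]' - ; python3 -m jog '[[0,0,0,0],[0,0,0,0]]'
python3 -c "
from h import *
to((.4493,.0588,.12),.067)
cv2.imwrite('pics/t1.png',cv2.resize(viewer.get_image('top')[150:230,205:315,::-1],None,fx=7,fy=7,interpolation=2))
"
```

```text
t: 2.1
ee_pos: [0.4491, 0.0494, 0.1591]
tcp_rot: [-3.142, -0.0, 0.068]
ft_force: [0.4, -0.4, 0.8]
finger_gap: 0.6
finger_force: 0.0
t: 2.35
ee_pos: [0.45, 0.0472, 0.1603]
tcp_rot: [3.141, -0.0, 0.067]
ft_force: [-0.2, 0.2, -0.5]
finger_gap: 0.601
finger_force: 0.0
ee [0.45   0.0472 0.1603] rot [ 3.141 -0.     0.067] t 2.35 q6 1.38
tool cm at yaw 0.067 [ 0.01 -1.16  4.03] turn 0.0
```

View pics/t1.png

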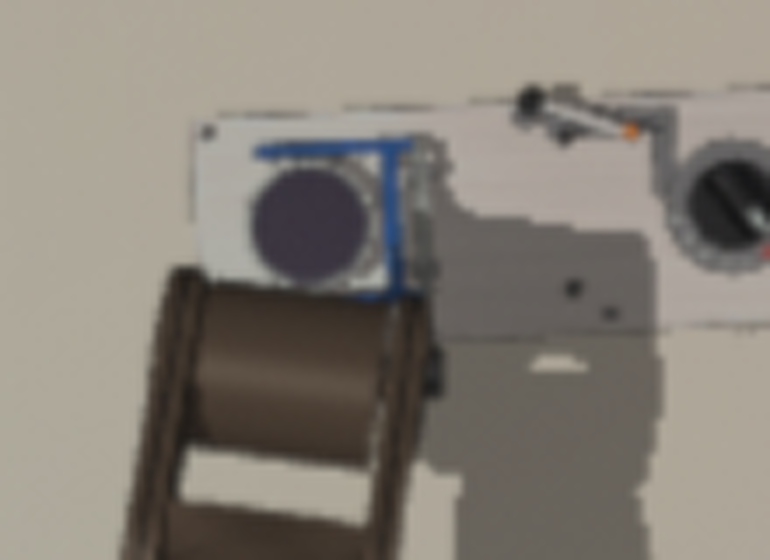

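The arm hides the handle from above, as expected, so I'll go down on the fitted pose and close.

```bash
python3 -m jog '[[0,-1.16,2,0],[0,0,3,0],[0,0,3,0],[0,0,2,0],[0,0,1.3,0],[0,0,0,0],[0,0,0,0]]' -; python3 -c "
from h import *
to((.4493,.0588,.047),.067)
cv2.imwrite('pics/s1.png',cv2.resize(viewer.get_image('side')[140:240,190:310,::-1],None,fx=6,fy=6,interpolation=2))
"
```

```text
t: 3.28
ee_pos: [0.45, 0.0586, 0.0481]
tcp_rot: [3.141, -0.002, 0.066]
ft_force: [0.9, -0.3, -0.1]
finger_gap: 0.601
finger_force: 0.0
ee [0.45   0.0586 0.0481] rot [ 3.141e+00 -2.000e-03  6.600e-02] t 3.275 q6 1.41
tool cm at yaw 0.067 [-0.07 -0.03  0.11] turn -0.001
```

View pics/s1.png

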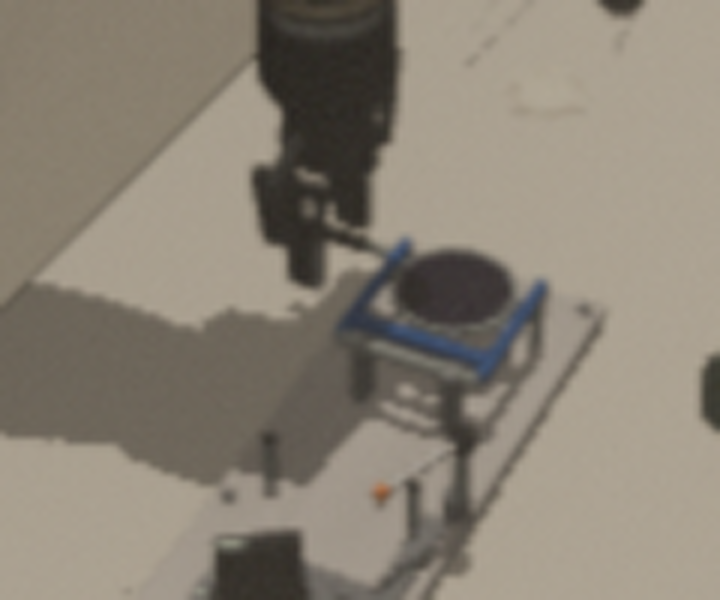

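The handle runs into the gap between the fingers at about (345,232). I'll close on it gently.

```bash
python3 -m jog '[[0,0,0,0],[0,0,0,0],[0,0,0,0],[0,0,0,0]]' 0.92;python3 -m jog '[[0,0,0,0],[0,0,0,0]]'
```

```text
t: 3.82
ee_pos: [0.4494, 0.0579, 0.0476]
tcp_rot: [3.139, -0.0, 0.068]
ft_force: [-1.2, -5.0, 2.4]
finger_gap: 0.095
finger_force: 55.2
t: 4.08
ee_pos: [0.4493, 0.058, 0.0476]
tcp_rot: [3.139, -0.0, 0.068]
ft_force: [-1.6, -5.2, 2.2]
finger_gap: 0.095
finger_force: 55.2
```

```bash
python3 -m jog '[[0,0,0,0],[0,0,0,0]]' 0.9; python3 -m jog '[[0,0.06,-0.98,0],[0,0.19,-0.96,0],[0,0.32,-0.93,0],[0,0.43,-0.88,0]]'
```

```text
t: 4.32
ee_pos: [0.4493, 0.0579, 0.0475]
tcp_rot: [3.139, -0.0, 0.068]
ft_force: [-0.4, -4.8, 1.5]
finger_gap: 0.101
finger_force: 33.3
t: 4.82
ee_pos: [0.4498, 0.0491, 0.0849]
tcp_rot: [-3.141, -0.001, 0.066]
ft_force: [3.0, 0.2, -4.2]
finger_gap: 0.102
finger_force: 31.4
```

```bash
python3 -m jog '[[0,0.55,-0.82,0],[0,0.65,-0.74,0],[0,0.74,-0.65,0],[0,0.81,-0.55,0],[0,0.88,-0.43,0],[0,0.93,-0.31,0],[0,0.96,-0.19,0],[0,0.98,-0.06,0]]'; python3 -c "
from h import *
cv2.imwrite('pics/s2.png',cv2.resize(viewer.get_image('side')[140:240,190:310,::-1],None,fx=5,fy=5,interpolation=2))
"
```

```text
t: 5.82
ee_pos: [0.4542, -0.0155, 0.1246]
tcp_rot: [-3.14, 0.0, 0.067]
ft_force: [-1.7, 3.8, 5.7]
finger_gap: 0.102
finger_force: 31.8
```

View pics/s2.png

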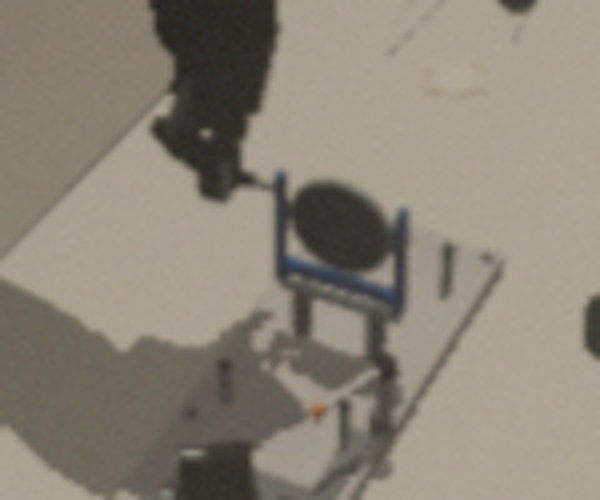

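The frame stands upright, still held by its handle at (240,180). I'll lower it down the other side.

```bash
python3 -m jog '[[0,0.98,0.06,0],[0,0.96,0.19,0],[0,0.93,0.31,0],[0,0.88,0.43,0],[0,0.81,0.55,0],[0,0.74,0.65,0],[0,0.65,0.74,0],[0,0.55,0.82,0]]' && python3 -m jog '[[0,0.43,0.88,0],[0,0.32,0.93,0],[0,0.19,0.96,0],[0,0.04,0.6,0],[0,0.02,0.3,0],[0,0,0,0],[0,0,0,0]]'
```

```text
t: 6.88
ee_pos: [0.4584, -0.0811, 0.0839]
tcp_rot: [3.142, -0.0, 0.067]
ft_force: [2.3, 2.7, 3.1]
finger_gap: 0.105
finger_force: 35.0
t: 7.75
ee_pos: [0.4591, -0.0916, 0.0476]
tcp_rot: [3.139, -0.001, 0.068]
ft_force: [1.2, -4.8, 0.0]
finger_gap: 0.101
finger_force: 36.0
```

```bash
python3 -m jog '[[0,0,0.1,0],[0,0,0,0]]'; python3 -m jog '[[0,0,0,0],[0,0,0,0],[0,0,0,0],[0,0,0,0]]' 0.6; python3 -m jog '[[0,0,-1,0],[0,0,-2,0],[0,0,-3,0],[0,0,-3,0],[0,0,-3,-0.15],[0,0,0,-0.15],[0,0,0,-0.15],[0,0,0,-0.148]]';  python3 -c "
from h import *
to((.5495,-.1801,.13),.665)
cv2.imwrite('pics/s3.png',cv2.resize(viewer.get_image('side')[140:260,190:310,::-1],None,fx=5,fy=5,interpolation=2))
"
```

```text
t: 8.0
ee_pos: [0.4591, -0.0916, 0.0467]
tcp_rot: [3.139, -0.0, 0.068]
ft_force: [1.0, -4.9, 0.5]
finger_gap: 0.104
finger_force: 36.1
t: 8.5
ee_pos: [0.4587, -0.0904, 0.0466]
tcp_rot: [-3.141, 0.001, 0.067]
ft_force: [0.0, 0.4, -1.1]
finger_gap: 0.402
finger_force: 0.0
t: 9.5
ee_pos: [0.4591, -0.0907, 0.1678]
tcp_rot: [3.141, -0.001, 0.67]
ft_force: [0.0, -0.0, 0.6]
finger_gap: 0.397
finger_force: 0.0
ee [ 0.4591 -0.0907  0.1678] rot [ 3.141e+00 -1.000e-03  6.700e-01] t 9.5 q6 0.49
tool cm at yaw 0.665 [ 1.6  12.61  3.78] turn 0.005
```

View pics/s3.png

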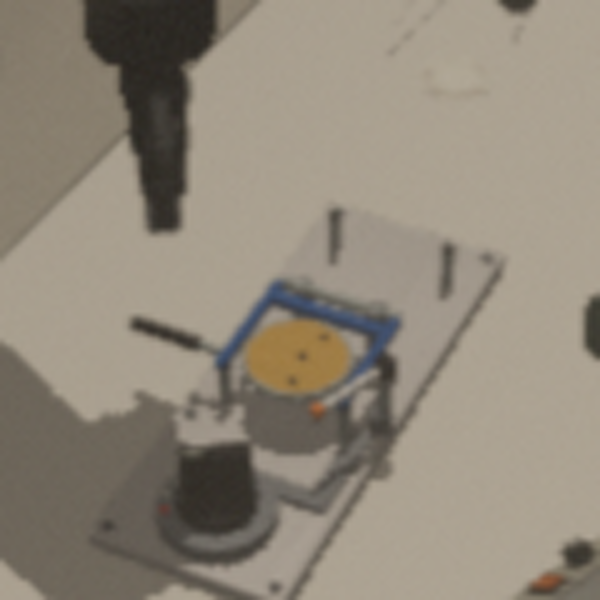

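The frame lies flipped with the gold face up (300,355), and the knob is still at home. Now I'll move to the knob.

```bash
python3 -m jog '[[0.4,3.1,0,0],[0.4,3.2,0,0],[0.4,3.2,0,0],[0.4,3.1,0,0],[0,0,2,0],[0,0,2,0],[0,0,0,0],[0,0,0,0]]' 0.5;  python3 -c "
from h import *
to((.5495,-.1801,.056),.665)"
```

```text
t: 10.55
ee_pos: [0.5488, -0.1793, 0.1265]
tcp_rot: [-3.141, 0.0, 0.665]
ft_force: [0.2, -0.4, 0.1]
finger_gap: 0.499
finger_force: 0.0
ee [ 0.5488 -0.1793  0.1265] rot [-3.141  0.     0.665] t 10.55 q6 0.41
tool cm at yaw 0.665 [0.01 0.11 7.05] turn 0.0
```

```bash
python3 -m jog '[[0,0.1,2,0],[0,0,2,0],[0,0,1.5,0],[0,0,1,0],[0,0,0.5,0],[0,0,0,0],[0,0,0,0]]' && python3 -m jog '[[0,0,0,0],[0,0,0,0],[0,0,0,0],[0,0,0,0]]' 0.9; python3 -c "
from h import *
to((.5495,-.1801,.056),.665);print(telemetry.observe()['torque'])
cv2.imwrite('pics/s4.png',cv2.resize(viewer.get_image('side')[170:270,190:310,::-1],None,fx=5,fy=5,interpolation=2))"
```

```text
t: 11.42
ee_pos: [0.5504, -0.181, 0.0575]
tcp_rot: [3.14, -0.001, 0.665]
ft_force: [-0.1, -0.7, -0.6]
finger_gap: 0.5
finger_force: 0.0
t: 11.92
ee_pos: [0.5499, -0.1806, 0.0575]
tcp_rot: [-3.141, -0.0, 0.665]
ft_force: [-2.3, 2.3, 5.2]
finger_gap: 0.152
finger_force: 59.9
ee [ 0.5499 -0.1806  0.0575] rot [-3.141 -0.     0.665] t 11.925 q6 0.41
tool cm at yaw 0.665 [-0.   -0.06  0.15] turn -0.0
[ 0.27413989  0.3674092  -0.02015766]
```

View pics/s4.png

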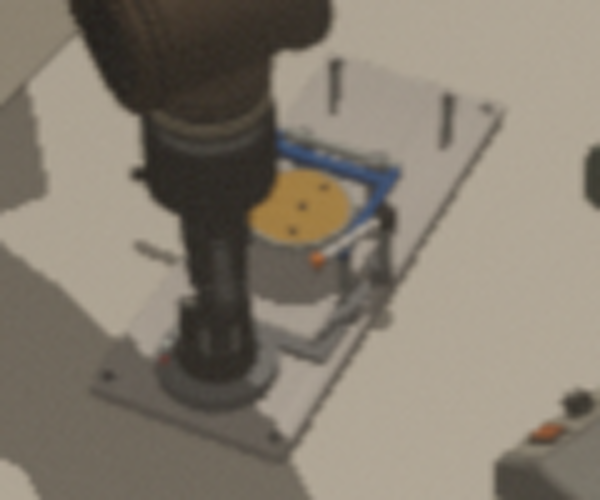

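The knob is gripped squarely and the frame still lies flat. Turning clockwise (positive about tool z), first to stop 1.

```bash
for i in 1; do python3 -m jog '[[0,0,0,0.1],[0,0,0,0.1]]'; python3 -c "
from h import *
s=telemetry.observe();print(s['torque'],s['tcp_rot'][2])"; python3 -m jog '[[0,0,0,0.1],[0,0,0,0.1],[0,0,0,0]]'; python3 -c "
from h import *
s=telemetry.observe();print(s['torque'],s['tcp_rot'][2])"; done
```

```text
t: 12.22
ee_pos: [0.55, -0.1807, 0.0575]
tcp_rot: [-3.142, 0.0, 0.462]
ft_force: [-1.5, 2.0, 5.4]
finger_gap: 0.154
finger_force: 60.0
[0.26437137 0.36438174 0.0093869 ] 0.46212860385473076
t: 12.6
ee_pos: [0.5501, -0.1809, 0.0575]
tcp_rot: [3.141, -0.0, 0.265]
ft_force: [-2.2, 1.4, 5.0]
finger_gap: 0.157
finger_force: 60.0
[ 0.21649554  0.36786772 -0.04965894] 0.2652505366953164
```

```bash
T='from h import *
s=telemetry.observe();print(s["torque"],s["tcp_rot"][2])'; python3 -m jog '[[0,0,0,0.1]]'|tail -1; python3 -c "$T";  python3 -m jog '[[0,0,0,0.1],[0,0,0,0.1],[0,0,0,0.1],[0,0,0,0]]'|tail -1; python3 -c "$T"; python3 -m jog '[[0,0,0,0.1]]'|tail -1; python3 -c "$T"; python3 -m jog '[[0,0,0,0.1],[0,0,0,0.1],[0,0,0,0.1],[0,0,0,0],[0,0,0,0]]'; python3 -c "$T
cv2.imwrite('pics/s5.png',cv2.resize(viewer.get_image('side')[170:270,190:310,::-1],None,fx=5,fy=5,interpolation=2))"
```

```text
finger_force: 60.1
[0.15413296 0.33919246 0.11112571] 0.16384285711442148
finger_force: 60.0
[0.10556624 0.41997423 0.01273453] -0.13406117093245196
finger_force: 60.1
[0.02254574 0.40695523 0.10785949] -0.23540471151487097
t: 13.98
ee_pos: [0.55, -0.1815, 0.0575]
tcp_rot: [3.141, -0.001, -0.533]
ft_force: [-3.0, -1.3, 4.2]
finger_gap: 0.159
finger_force: 60.1
[0.00940579 0.46664982 0.01991527] -0.5333397662709798
```

View pics/s5.png

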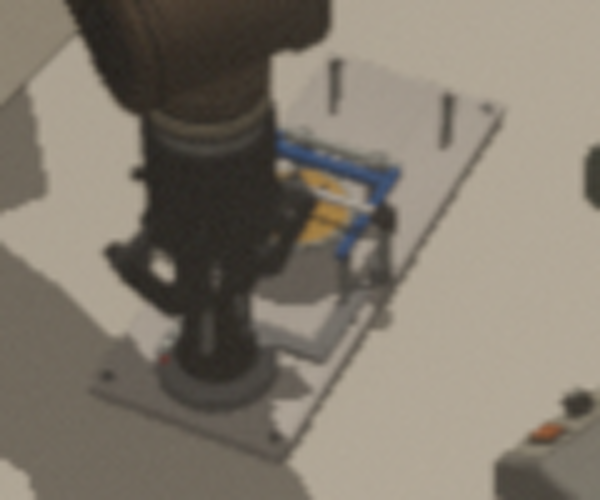

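The tool has turned 1.2 rad with little torque left, and the probe arm (345,190) stands over the gold wafer. I'll hold briefly and hand in.

```bash
python3 -m jog '[[0,0,0,0],[0,0,0,0],[0,0,0,0],[0,0,0,0]]' && python3 -c "
from station import workorder;print(workorder.finish_job())"
```

```text
t: 14.52
ee_pos: [0.55, -0.1815, 0.0575]
tcp_rot: [3.141, -0.001, -0.533]
ft_force: [-2.8, -0.1, 4.9]
finger_gap: 0.154
finger_force: 60.1
the job is handed in; nothing more can be done
None
```

I handed the job in at about 14.5 s: the frame lies flipped gold face up and let go, and the gripper still holds the knob, turned 1.2 rad clockwise to the third stop; the hand-in returned no verdict.

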